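Fit the retaining ring on the press roller's journal

TASK

The circlip pliers stand on the wooden loading block with a retaining ring on their tips: squeeze the handles to spread the ring, lift it off, slide it down over the upright journal of the press roller and press the sprung washer down gently with it until the ring can snap into the groove beneath. Ease the handles so that the ring closes fully into the groove, draw the pliers off without forcing anything, and put them away tips down in the open grey caddy. Leave the other things on the bench alone.

Things in the scene. Friction and masses are not known exactly. Their poses are not given: they have to be found in the camera images.
- pliers_grip (a point): Circlip pliers, 150 g, standing tips down: point midway between the two flat-sided black handles, 110 mm above the feet. y runs handle to handle, x to the ring's lugs, z up. Each handle is 15 mm wide in x, from 28 mm below to 16 mm above the point. Over the outsides they measure 55 mm here (63 mm at the top) at rest, 32 mm squeezed to the built-in stop. The ring's axis is 22 mm from it towards -x.
- pliers_pivot (a point): Same pliers, middle of the pivot plates, 44 mm below pliers_grip, same axes. A spring opens the handles with about 7 N each at rest; full squeeze takes about 13 N each (35 to 60 N of grip is good). Let out to 51 mm or more over the outsides, the tips stand free of the lugs and the pliers lift straight off, while the spring still holds them in the grip.
- pliers_feet (a point): Same pliers, point level with the underside of the jaw feet that press on the ring's lugs, 66 mm below the pivot. Ball-ended pins reach 9 mm below it, through the lug notches; spread, they hook under the lugs, so the ring stays on. At rest the feet sit about 1 mm lower.
- ring_center (a point): Dark steel retaining ring, 4 mm thick, 26 g: two halves hinged at the back, sprung shut. Point: centre of its 25 mm opening when closed, half-way through; x to the two notched lugs (35 mm from centre; hinge 20 mm behind it), z up. Ring 45 mm wide. The point belongs to the half at +y: on the spread ring it has swung 5 mm about the hinge, towards +y off the true middle.
- ring_half (a joint): Opening angle of the ring (rad): 0 closed, 0.04 in the groove, 0.28 riding on the full shaft, about 0.5 spread to the pliers' stop, when it clears the shaft by 2 mm all round.
- roller_end (a point): Press roller fixed upright: black rubber cylinder, 84 mm diameter, with a steel end cap, in a wooden base 120 mm square. Point on its axis, on top of the cap, 72 mm above the table. A steel journal, 30 mm diameter, top rim coned 3 mm, stands up on this axis. It may sit higher or lower: its top is 58 to 91 mm above the point, not known better; feel for it.
- roller: Same roller, origin under its base. An oiled brass washer, 46 mm diameter, rides on the journal, sprung up; its face is 34.5 mm below the journal's top. The groove starts 1.5 mm above that face: the 4 mm ring goes in once it has pressed the washer down 2.5 mm. That takes 5.3 N (0.7 N/mm); the washer bottoms after 6.5 mm, at 8 N. Keep pressing while the ring closes. Over 25 N damages it.
- park: Wooden loading block, 72 x 84 mm, 30 mm high, fixed; the ring lies on it round a 20 mm pilot pin, 6 mm high, and the pliers stand on the ring, their bar (84 mm long, along y, through the pivot plates) lying in two forked posts 105 mm high, from which it lifts straight up. Origin at the underside below the pilot pin; x to the side of the ring's lugs.
- caddy: Open grey metal caddy, fixed, 90 mm (x) by 120 mm (y), 75 mm high, walls and floor 5 mm. Origin at the centre of its underside.
- tin_large: Bystander: ink tin, 76 mm diameter, 60 mm high, to be left alone.
- jar_small: Bystander: small glass jar, 52 mm diameter, to be left alone.
- tape_roll: Bystander: roll of paper tape, 90 mm diameter, to be left alone.
- brayer: Bystander: hand roller (brayer) with a wooden handle, to be left alone.
- palette_knife: Bystander: palette knife, 200 mm long, to be left alone.
- flat_brush: Bystander: brush, 180 mm long, to be left alone.
- spanner: Bystander: spanner, 150 mm long, to be left alone.
Mind the look-alikes: they are no part of the job. What is shaped like the roller but turquoise is not meant.

How it is judged:
By the outcome, as a careful person would: the job done as asked, in the order asked, and still so for the second after the job is handed in, with the robot touching nothing.
It also fails if it takes over 61 s, if anything falls off the work surface, if the arm or the gripper's body presses on something with over 40 N, if the wrist force passes 120 N, or if a joint passes its speed limit or range.

ROBOT

A 6-joint arm with a two-finger parallel gripper is mounted at the origin on the work surface. World frame = base frame: x ahead of the robot, y to its left, z up, the work surface at z = 0. Lengths are in mm, angles in rad, forces in N, time in s.
With the tool pointing down it reaches from about 300 to 825 mm from the base axis. Payload 5.4 kg.
Tool frame: the origin (TCP) lies midway between the tips of the shut fingers; the grasp point (between the pads) lies 19 mm behind it; z points along the fingers, y is the direction in which the jaws open and shut (so a half turn about z gives the same grasp; the last joint's range is limited). The gripper opens to 92 mm and grips with 3 to 60 N. Pads are 20 mm wide; open, the fingers measure 128 mm over their backs; the gripper's body (75 mm by 189 mm) begins 69 mm behind the grasp point.
Start: joints at [-1.511, 0.158, 1.597, -0, 1.386, -0.21], TCP at [153.236, -554.188, 214.601] pointing down, gripper open.
Joint ranges: [-2.91, 2.91], [-0.94, 2.29], [0.18, 2.7], [-1.29, 4.43], [0.17, 2.64], [-3, 3]. Speed limits (rad/s): [2.57, 2.57, 3.14, 3.14, 3.14, 3.14].

INTERFACE

Orientations are given as a rotation vector (axis times angle).
In Python, from plant import bot gives the robot as it stands. The module is installed in compiled form; this text tells all that it offers. Calls block until the motion is done:
- bot.goto(position, orientation): joint-space move of the TCP to a pose.
- bot.move_l(position, feed=150, frame=None, contact_N=None): straight line of the TCP; frame=None keeps the orientation; feed is the mean speed in mm/s. With contact_N (N) it stops when the force on the tool has changed by that much, and returns True; else False.
- bot.move_j(angles): joint-space move.
- bot.move_gripper(opening, grasp_force=None): finger opening in mm; grasp_force is the grip in N (None keeps the last); returns when the fingers have stopped.
- bot.pause(seconds).
- bot.solve_ik(position, orientation): joint angles nearest the present ones, or None.
- bot.get_state(): the state.
- bot.grab_frame(name): name is "scene" or "side" or "wrist"; returns a dict with "frame" (420x560x3 uint8, blue, green, red), "mtx" (3x3 intrinsics, pixels), "k1" (the pictures are not rectified: a ray, as slopes to the right and down, at radius r is drawn at 1 + k1 r^2 times it, then the intrinsics apply), "R" (3x3) and "t" (3): a world point X has camera coordinates R X + t; the wrist camera has in their place "mount" (4x4, takes a point from camera to tool coordinates, whose origin is the TCP and whose axes are the flange's). Camera axes: x right, y down, z forward; pixel columns grow to the right and rows downward; lengths in mm; the calibration is good to about 2 mm. A picture is of the moment at which its call begins: read the wrist's pose just before it. There is no depth.
A pose or a line that the arm cannot do raises bot.IKError and nothing moves.
- bot.sign_off(): hands the job in, once; it reports no verdict.
The state is a dict: "time_s": time; "joint_pos": joint angles; "joint_vel": joint speeds; "joint_torque": joint torques, N m; "eef_pos": TCP position; "eef_rot": TCP orientation; "ft_force": force on the tool from outside, world axes, zero at the start; "torque": the same for the moment, N m; "grip_width": finger opening in mm.
Only numpy, scipy, OpenCV 4.12 (cv2) and the standard library are available. Lean on these libraries where they do the work, as an engineer would, in place of code of your own. Each camera call takes 0.05 s, during which the arm holds its last target. There are 200 camera calls.

## Working session

There is one attempt and no reset: what is moved stays moved. The work goes in short steps, each a Python script; the robot and the scene stay as the last script left them, time stands still between calls to the robot, and variables do not carry over. Pictures are saved under pics/ and viewed, about 8 in all and at most 12, crops included, and the job is handed in when it is done.

```bash
mkdir -p pics
cat > h.py <<'E'
import numpy as np, cv2, json
from plant import bot
def grab(name,tag):
    s=bot.get_state(); f=bot.grab_frame(name)
    cv2.imwrite(f'pics/{tag}.png',f['frame'])
    M=np.array(f['mtx'])
    if 'mount' in f and f.get('mount') is not None:
        Rt=cv2.Rodrigues(np.array(s['eef_rot'],float))[0]; m=np.array(f['mount'])
        Rc=Rt@m[:3,:3]; c=Rt@m[:3,3]+np.array(s['eef_pos'])
    else:
        R=np.array(f['R']); Rc=R.T; c=-R.T@np.array(f['t']).ravel()
    np.savez(f'pics/{tag}.npz',M=M,k1=f['k1'],Rc=Rc,c=c)
    return f['frame']
def ray(tag,u,v):
    d=np.load(f'pics/{tag}.npz')
    M=d['M'];k=float(d['k1'])
    p=np.array([(u-M[0,2])/M[0,0],(v-M[1,2])/M[1,1]]);q=p.copy()
    for _ in range(20): q=p/(1+k*(q@q))
    r=d['Rc']@np.array([q[0],q[1],1]);return d['c'],r/np.linalg.norm(r)
def onz(tag,u,v,z):
    c,r=ray(tag,u,v); return c+r*(z-c[2])/r[2]
def proj(tag,X):
    d=np.load(f'pics/{tag}.npz');M=d['M'];k=float(d['k1'])
    p=d['Rc'].T@(np.array(X,float)-d['c']);q=p[:2]/p[2];q=q*(1+k*(q@q))
    return M[0,0]*q[0]+M[0,2],M[1,1]*q[1]+M[1,2]
def tri(a,ua,b,ub):
    c1,r1=ray(a,*ua);c2,r2=ray(b,*ub)
    A=np.array([r1,-r2]).T;t=np.linalg.lstsq(A,c2-c1,rcond=None)[0]
    p,q=c1+t[0]*r1,c2+t[1]*r2
    return (p+q)/2,np.linalg.norm(p-q)
E
python3 - <<'E'
from h import *
for n in('scene','side'): grab(n,n+'0')
print(bot.get_state())
for n in('scene0','side0'):
    d=np.load(f'pics/{n}.npz');print(d['c'],d['Rc'][:,2],d['M'][0,0])
E
```

```text
{'time_s': 0.1, 'joint_pos': array([-1.51108415e+00,  1.58993014e-01,  1.59810552e+00,  1.90090772e-05,
        1.38622034e+00, -2.10103965e-01]), 'joint_vel': array([-0.00074186, -0.00144763, -0.00304305,  0.00052897, -0.00165977,
       -0.00027316]), 'joint_torque': array([ 3.92595132e-05, -3.86502922e+01, -3.22960246e+01,  7.03119929e-02,
        3.39021336e-02, -5.20578601e-05]), 'eef_pos': array([ 153.21708612, -553.61635756,  213.7138621 ]), 'eef_rot': array([-3.11134362e+00, -4.22304974e-01, -2.32841256e-04]), 'ft_force': array([-0.21261398,  0.08984471,  0.49310914]), 'torque': array([-0.04098891, -0.02135408,  0.01377901]), 'grip_width': 92.04243467317285}
[1225.9427742   -70.21488575 1097.91253654] [-0.56602212  0.05799973 -0.82234725] 471.68338475836595
[ 407.46945261 -776.89919076  620.26203099] [ 0.13374859  0.8370488  -0.53052863] 420.5840501456158
```

View pics/scene0.png

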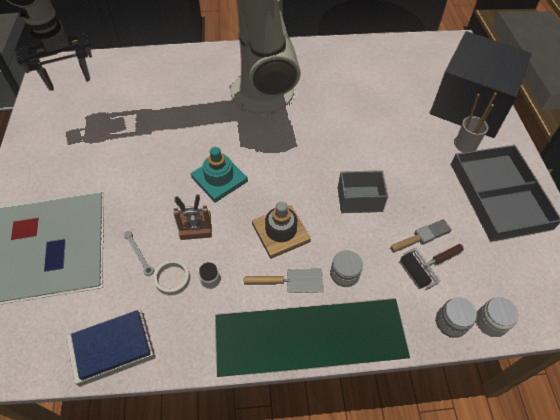

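View pics/side0.png

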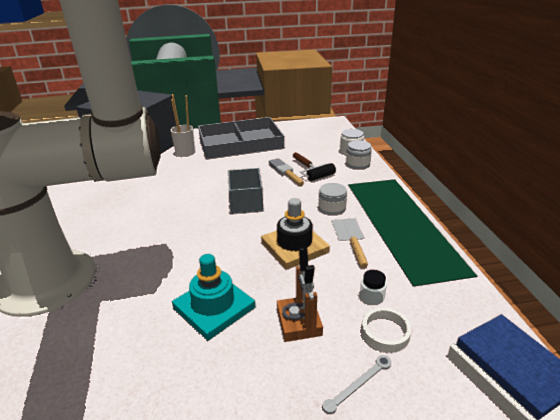

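The scene picture shows the pliers on their block at about (193,215), the black roller at (283,225), the turquoise look-alike at (217,175) and the caddy at (362,190). In the side picture they are at (302,295), (295,235), (210,290) and (245,190). The black cylinder on the wooden base fits the description; the turquoise one does not. I'll enlarge to confirm.

Run:
```python
from h import *
a=cv2.imread('pics/scene0.png');b=cv2.imread('pics/side0.png')
def up(im,x,y,w,h,W,H): return cv2.resize(im[y:y+h,x:x+w],(W,H),interpolation=cv2.INTER_CUBIC)
A=up(a,165,185,80,60,400,300);B=up(a,245,185,80,60,400,300)  # x5
C=up(b,265,240,80,100,400,500)[:, :]
top=up(b,255,190,80,60,400,300);bot_=up(b,265,245,80,60,400,300) 
L=np.vstack([A,B]);R=up(b,255,190,80,120,400,600)
R=up(b,250,235,90,110,400,489);R=np.vstack([R,np.zeros((111,400,3),np.uint8)])
R[489:]=up(b,262,195,80,22,400,111)
cv2.imwrite('pics/crop1.png',np.hstack([L,R]))
for z in(0,30,72):
  print(z,onz('scene0',193,230,z).round(),onz('side0',302,325,z).round())
print('roller',onz('scene0',282,237,0),onz('side0',295,250,0), 'caddy',onz('scene0',363,200,0),onz('side0',245,205,0))
```

```text
0 [ 540. -231.    0.] [ 533. -232.    0.]
30 [ 558. -226.   30.] [ 527. -259.   30.]
72 [ 585. -220.   72.] [ 518. -296.   72.]
roller [583.52886821   8.75049319   0.        ] [566.87203247  -3.21427303   0.        ] caddy [483.22330407 250.98073066   0.        ] [471.31204995 222.88144016   0.        ]
```

View pics/crop1.png

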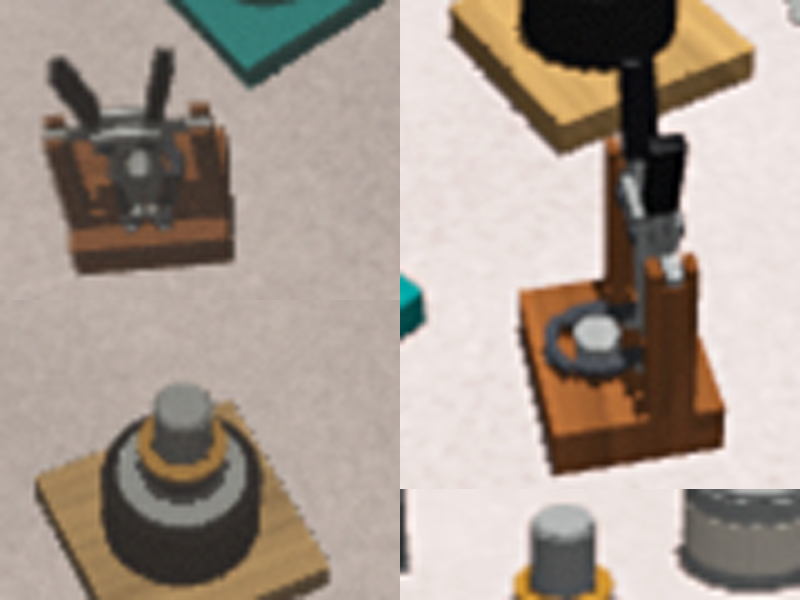

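The enlarged crop confirms the objects. The pliers have two black handles, on the brown block with two posts (bar ends near scene (175,211) and (206,210)). The lugs face the scene camera (+x). The black roller on the pale wooden base has a brass washer and a steel journal (journal top near scene (281,266)/side (295,201)). Next I measure with the wrist camera from near.

```bash
cat >> h.py <<'E'
def down(yaw): # tool z down, tool y along pliers y rotated by yaw (tool x = -pliers x or so)
    R=np.array([[np.cos(yaw),-np.sin(yaw),0],[np.sin(yaw),np.cos(yaw),0],[0,0,1]])@np.diag([1.,-1,-1])
    return cv2.Rodrigues(R)[0].ravel()
E
python3 - <<'E'
from h import *
p,q=onz('scene0',181,239.4,0),onz('scene0',211.6,237,0);print(p,q,(q-p),np.linalg.norm(q-p), 'yaw',np.arctan2(-(q-p)[0],(q-p)[1]))
b1,b2=onz('scene0',175,211,100),onz('scene0',206,210,100);print(b1,b2)
s=bot.get_state();R=cv2.Rodrigues(s['eef_rot'])[0];print(R.round(2))
yaw=np.arctan2(-(q-p)[0],(q-p)[1])
for y in (yaw,yaw+np.pi): print(bot.solve_ik([530,-225,360],down(y)))
f=bot.grab_frame('wrist');print(np.array(f['mount']).round(2),f['mtx'][0])
E
```

```text
[ 566.58968968 -262.7103479     0.        ] [ 566.41653984 -180.34591063    0.        ] [-0.17314984 82.36443727  0.        ] 82.36461927432693 yaw 0.0021022372097788786
[ 541.30166659 -262.20729582  100.        ] [ 545.35535728 -183.2995801   100.        ]
[[ 0.96  0.27 -0.  ]
 [ 0.27 -0.96  0.  ]
 [ 0.   -0.   -1.  ]]
[-0.61124469  0.10875463  1.36911192  0.          1.66372611  0.9574494 ]
[-0.61124469  0.10875463  1.36911192  0.          1.66372611 -2.18414325]
[[  -0.     -0.96   -0.28   79.53]
 [   1.     -0.     -0.     -1.31]
 [   0.     -0.28    0.96 -171.07]
 [   0.      0.      0.      1.  ]] [373.73314176   0.         276.65073627]
```

Run:
```python
from h import *
bot.goto([545,-223,270],down(0));a=grab('wrist','w1')
bot.goto([560,-110,290],down(0));grab('wrist','w3')
bot.goto([575,5,290],down(0));b=grab('wrist','w2')
print(bot.get_state()['time_s'])
def up(im,x,y,w,h,W,H): return cv2.resize(im[y:y+h,x:x+w],(W,H),interpolation=cv2.INTER_CUBIC)
for t,X in(('w1',(543,-223,100)),('w2',(575,5,72)),('w2',(575,5,120))): print(t,proj(t,X))
cv2.imwrite('pics/w12.png',np.hstack([cv2.resize(a,(800,600))[:,200:600],cv2.resize(b,(800,600))[:,200:600]]))
```

```text
3.2333
w1 (np.float64(277.0405833989397), np.float64(191.99242664472763))
w2 (np.float64(276.953691475597), np.float64(180.0131641434314))
w2 (np.float64(277.027028354786), np.float64(190.31086903619587))
```

View pics/w12.png

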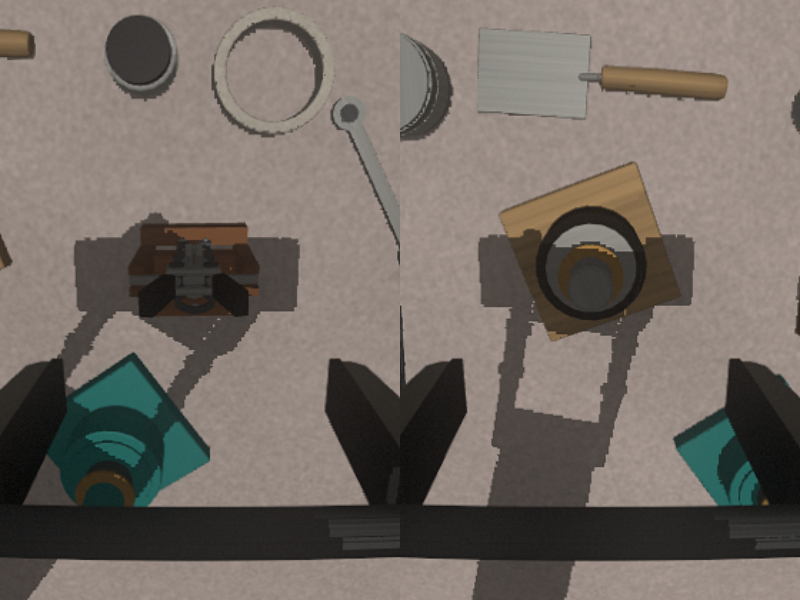

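The wrist pictures show the pliers from above (handles near composite (155,295) and (230,295), lugs towards image top) and the roller (rim centre near (592,264), journal top near (590,285)). I enlarge both for fine positions.

Run:
```python
from h import *
def up(t,x,y,w,h):
    im=cv2.imread(f'pics/{t}.png')[y:y+h,x:x+w].astype(float)/255
    return (255*cv2.resize(im**0.6,(400,300),interpolation=cv2.INTER_CUBIC).clip(0,1)).astype(np.uint8)
# scales: w1 crop 100x75 ->4x ; others
P=[up('w1',225,150,100,75),up('w2',225,140,100,75),up('w3',75+0,150,100,75)]
for t,X in(('w3',(543,-223,140)),('w3',(575,5,140)),('w3',(575,5,72))): print(t,proj(t,X))
P[2]=up('w3',100,145,100,75)
P.append(up('scene0',245,190,80,60))
cv2.imwrite('pics/c2.png',np.vstack([np.hstack(P[:2]),np.hstack(P[2:])]))
# rubber ring fit in w2
im=cv2.imread('pics/w2.png');g=im.max(2);m=((g<60)*255).astype(np.uint8)
m[:130]=0;m[235:]=0;m[:,:220]=0;m[:,330:]=0
cs,_=cv2.findContours(m,cv2.RETR_LIST,cv2.CHAIN_APPROX_NONE)
for c in cs:
    if len(c)>40:
        e=cv2.fitEllipse(c);print(len(c),np.round(e[0],1),np.round(e[1],1),onz('w2',*e[0],72).round(1),cv2.contourArea(cv2.convexHull(c)))
```

```text
w3 (np.float64(402.2722445542925), np.float64(213.84766571449921))
w3 (np.float64(147.6126636904508), np.float64(179.16837307254073))
w3 (np.float64(168.75418075984805), np.float64(166.42704556962116))
42 [293.6 175.8] [ 8.2 12.9] [579.5 -12.5  72. ] 54.0
280 [273.3 184. ] [55.  59.5] [570.7   8.9  72. ] 2891.5
223 [273.4 184.5] [76.7 78.7] [570.1   8.8  72. ] 4799.5
```

View pics/c2.png

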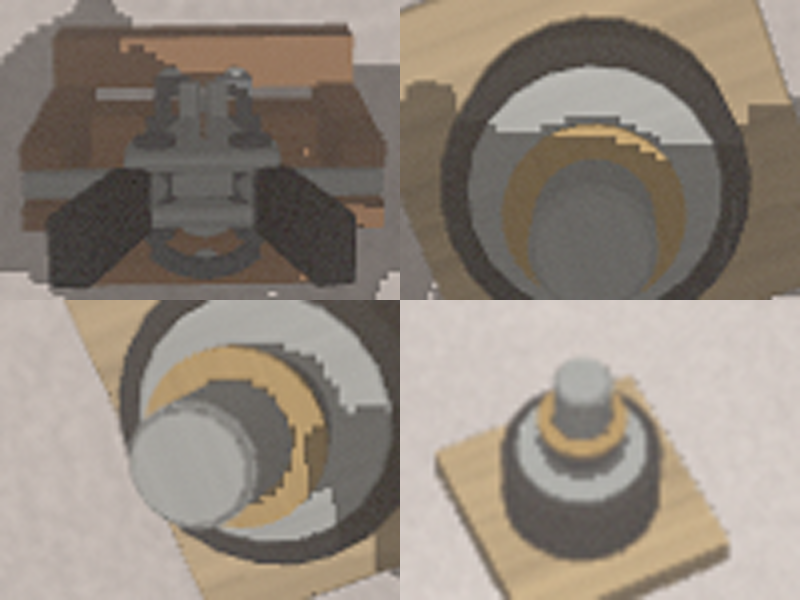

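Run:
```python
from h import *
print('jtop w2w3',tri('w2',(273,201.5),'w3',(148.5,185.75)))
print('jtop w3 scene',tri('w3',(148.5,185.75),'scene0',(281.6,206.4)))
print('jtop side scene',tri('side0',(295,201.5),'scene0',(281.6,206.4)))
c=np.array([570.3,8.8,72])
print([np.subtract(proj('w2',c+v),proj('w2',c-v)) .round(1) for v in(np.array([0,42,0]),np.array([42,0,0]))])
print('handle centre',onz('w1',275.4,212.8,160))
L,R=onz('w1',225+22/4,150+182.5/4,100),onz('w1',225+383/4,150+180.5/4,100);print('bar',L,R,(L+R)/2,np.linalg.norm(L-R))
print('block top front',onz('w1',225+55/4,157,30),onz('w1',225+350/4,156.3,30))
for t in('w1','w2','w3'):print(np.load(f'pics/{t}.npz')['c'])
```

```text
jtop w2w3 (array([566.5686873 ,   8.70928348, 128.81680975]), np.float64(0.08659309996178054))
jtop w3 scene (array([566.37159773,   9.04761682, 123.4841027 ]), np.float64(3.309973899266472))
jtop side scene (array([569.87538179,   7.64080192, 127.79499744]), np.float64(1.169658227433444))
[array([-79.1,   0.1]), array([ -0.2, -77.5])]
handle centre [ 540.49196437 -221.64003814  160.        ]
bar [ 539.58813965 -179.24630447  100.        ] [ 539.94268256 -264.06687827  100.        ] [ 539.7654111  -221.65659137  100.        ] 84.82131476937472
block top front [ 566.07388012 -180.93816829   30.        ] [ 566.7203952  -262.14456927   30.        ]
[ 623.84664345 -222.69010624  440.83896178]
[654.29056931   5.50998103 460.57768325]
[ 639.13693713 -108.73980575  461.21502489]
```

Run:
```python
from h import *
ro=down(0.006)
x,y=540.2,-221.65
bot.goto([x,y,250],ro)
bot.move_l([x,y,125],feed=100,contact_N=8)
print(bot.get_state()['eef_pos'],bot.get_state()['ft_force'])
bot.move_gripper(30,50)
s=bot.get_state();print(s['grip_width'],s['ft_force'],s['eef_pos'],s['time_s'])
bot.move_l([x,y,145],feed=40);bot.pause(.2)
s=bot.get_state();print(s['grip_width'],s['ft_force'])
bot.move_l([x,y,272],feed=120);bot.pause(.3)
s=bot.get_state();print(s['grip_width'],s['ft_force'],s['eef_pos'],s['eef_rot'],s['time_s'])
a=grab('wrist','w4');b=grab('side','s4')
print(proj('s4',(x,y,180)))
u,v=map(int,proj('s4',(x-10,y,215)));
cv2.imwrite('pics/c4.png',np.hstack([cv2.resize(a[120:300,180:370],(400,379)),cv2.resize(b[v-60:v+60,u-60:u+60],(379,379),interpolation=cv2.INTER_CUBIC)]))
```

```text
[ 540.72505764 -221.99181205  125.84206978] [-0.63490256 -0.45247112  0.12231972]
31.001250517324422 [-1.57937051  1.73827134 10.47396219] [ 541.8080073  -222.40162436  127.98507722] 6.5417
30.54429989199959 [ 1.1216711  -0.0843221  -1.03991488]
30.62235543408187 [ 0.23872974 -0.80626515 -2.3104619 ] [ 540.05234712 -221.55247599  271.56872795] [-3.14116364e+00 -9.45554269e-03  9.74964073e-04] 8.9
(np.float64(305.53696307179723), np.float64(246.39697041678605))
```

View pics/c4.png

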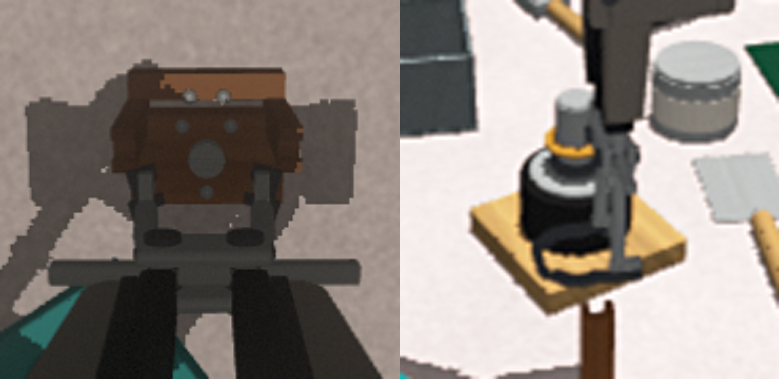

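The ring hangs spread on the pliers (side crop, ring at about (580,250)); the bare pilot pin is at wrist crop (207,158).

Run:
```python
from h import *
print('pilot',onz('w4',278.3,195.1,36))
ro=down(0.006)
bot.goto([590,8.7,272],ro)
print(bot.move_l([590,8.7,236],feed=60,contact_N=4));bot.pause(.2)
s=bot.get_state();print(s['ft_force'],s['eef_pos'],s['grip_width'],s['time_s'])
a=grab('scene','a5');b=grab('side','b5');c=grab('wrist','w5')
P=[]
for im,t in((a,'a5'),(b,'b5')):
    u,v=map(int,proj(t,(572,8.7,135)));print(t,u-25,v-30)
    P.append(cv2.resize(im[v-30:v+30,u-25:u+25],(400,480),interpolation=cv2.INTER_CUBIC))
cv2.imwrite('pics/c5.png',np.hstack(P))
```

```text
pilot [ 519.24792327 -222.24538776   36.        ]
False
[-0.58203114  0.87975184 -1.57438187] [590.33260067   8.6927765  236.57024221] 30.75272147594771 10.8833
a5 257 175
b5 271 168
```

View pics/c5.png

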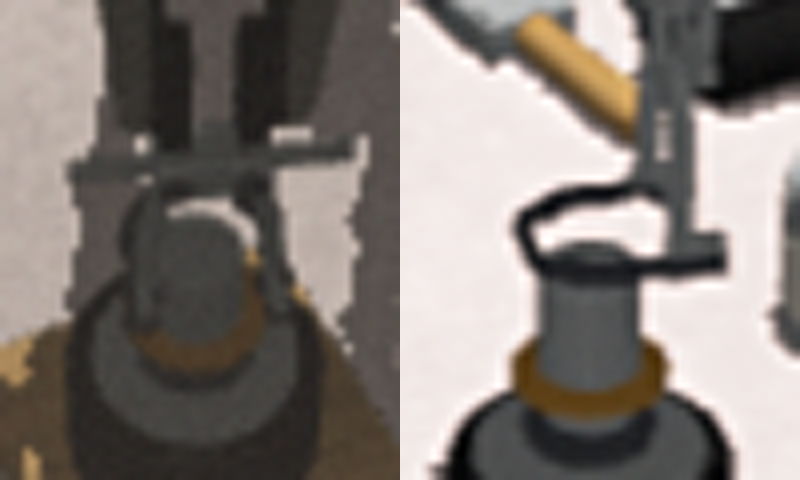

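The crops show the ring hovering just above the journal. Side crop: hinge end at x 517, lug end at 727, journal edges at 538/638. Scene crop: lugs at x 143/280, journal about 160–248. I compare these with the projected nominal geometry.

Run:
```python
from h import *
T=np.array([590.3,8.7,236.6]);rc=T+[-22,0,-93]
o={'a5':(257,175,0),'b5':(271,168,400)}
def P(t,X):
    u,v=proj(t,X);x,y,k=o[t];return (round((u-x)*8+k),round((v-y)*8))
th=np.linspace(0,2*np.pi,73)
def circ(t,c,r):
    p=np.array([P(t,np.array(c)+[r*np.cos(a),r*np.sin(a),0]) for a in th]);return p.min(0),p.max(0)
for t in o:
    print(t,'hinge',P(t,rc+[-22.5,0,0]),'lugends',P(t,rc+[36,17,0]),P(t,rc+[36,-17,0]),'bar ends',P(t,T+[0,42,-25]),P(t,T+[0,-42,-25]))
    for z in(122,128,134): print('  J568,8.7 z',z,circ(t,(568,8.7,z),15 if z<125 else 12))
    print('  rubber',circ(t,(568,8.7,70),42),'wash',circ(t,(568,8.7,94),23))
```

```text
a5 hinge (194, 157) lugends (269, 309) (157, 318) bar ends (356, 134) (67, 155)
  J568,8.7 z 122 (array([152, 215]), array([248, 295]))
  J568,8.7 z 128 (array([162, 212]), array([239, 276]))
  J568,8.7 z 134 (array([162, 201]), array([239, 265]))
  rubber (array([ 68, 238]), array([328, 456])) wash (array([127, 244]), array([271, 365]))
b5 hinge (507, 228) lugends (700, 176) (728, 236) bar ends (633, -75) (703, 64)
  J568,8.7 z 122 (array([533, 258]), array([640, 314]))
  J568,8.7 z 128 (array([543, 245]), array([629, 290]))
  J568,8.7 z 134 (array([543, 227]), array([629, 272]))
  rubber (array([441, 359]), array([733, 524])) wash (array([506, 326]), array([668, 414]))
```

Geometry agrees within about 1 mm, and the pliers sit about 3 mm lower than nominal in the fingers. Axis is about (568.6, 8.7). I go down, feeling for the washer.

```bash
cat >> h.py <<'E'
def st(n=5):
    F=[];Pp=[]
    for _ in range(n):
        s=bot.get_state();F.append(s['ft_force']);Pp.append(s['eef_pos']);bot.pause(.03)
    return np.mean(F,0).round(2),np.mean(Pp,0).round(2),round(s['grip_width'],2),round(s['time_s'],2)
E
python3 - <<'E'
from h import *
x,y=590.7,8.7
bot.move_l([x,y,236],feed=30);bot.pause(.2);print(st())
print(bot.move_l([x,y,205],feed=25,contact_N=2.5));bot.pause(.1);print(st())
if bot.get_state()['eef_pos'][2]<208:
    print(bot.move_l([x,y,184],feed=12,contact_N=2.5));bot.pause(.1);print(st())
E
```

```text
(array([ 0.18, -0.4 , -2.  ]), array([590.68,   8.71, 235.98]), 30.66, 11.62)
False
(array([-0.07, -0.62, -1.92]), array([590.78,   8.68, 205.15]), 30.69, 13.28)
True
(array([ 1.24, -0.2 ,  1.94]), array([590.55,   8.7 , 193.47]), 30.74, 14.53)
```

Run:
```python
from h import *
x,y=590.7,8.7
for z in(192,191,190.2):
    bot.move_l([x,y,z],feed=10);bot.pause(.15);print(z,st())
a=grab('scene','a6');b=grab('side','b6')
P=[]
for im,t in((a,'a6'),(b,'b6')):
    u,v=map(int,proj(t,(572,8.7,105)))
    P.append(cv2.resize(im[v-30:v+30,u-25:u+25],(400,480),interpolation=cv2.INTER_CUBIC))
cv2.imwrite('pics/c6.png',np.hstack(P))
```

```text
192 (array([ 0.69, -0.1 ,  3.18]), array([590.7 ,   8.69, 192.04]), 30.57, 15.12)
191 (array([ 0.41, -0.06,  3.58]), array([590.75,   8.68, 191.08]), 30.68, 15.68)
190.2 (array([ 0.72, -0.  ,  4.01]), array([590.75,   8.69, 190.27]), 30.82, 16.25)
```

View pics/c6.png

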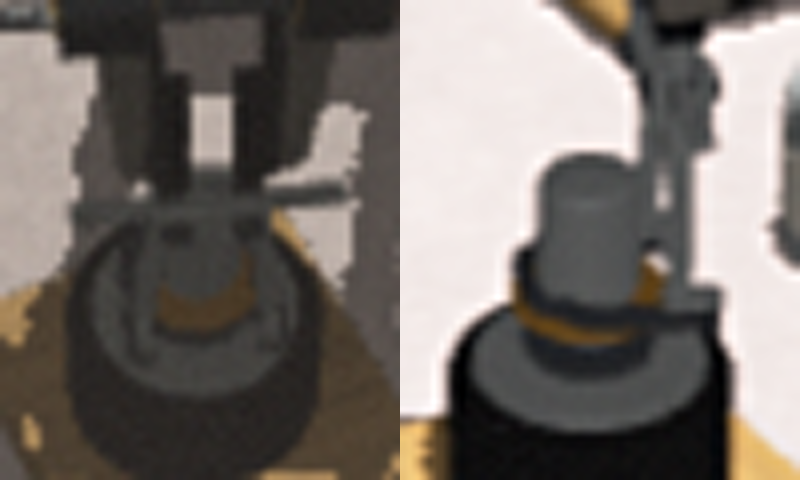

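The ring (side crop about (610,305)) sits flat on the brass washer around the journal, and the force has risen by about 6 N, so the washer is down about 3.5 mm. I ease the handles in steps.

Run:
```python
from h import *
for w in(34,37,40,43,45,47,48.5):
    bot.move_gripper(w);bot.pause(.1);print(w,st(3))
    if abs(bot.get_state()['ft_force'][2])>12: break
a=grab('scene','a7');b=grab('side','b7')
P=[]
for im,t in((a,'a7'),(b,'b7')):
    u,v=map(int,proj(t,(572,8.7,105)))
    P.append(cv2.resize(im[v-30:v+30,u-25:u+25],(400,480),interpolation=cv2.INTER_CUBIC))
cv2.imwrite('pics/c7.png',np.hstack(P))
```

```text
34 (array([ 0.33, -0.37,  4.03]), array([590.7 ,   8.66, 190.22]), 33.91, 16.81)
37 (array([ 0.49, -0.36,  4.53]), array([590.71,   8.71, 190.23]), 36.83, 17.27)
40 (array([-0.28,  0.83,  4.54]), array([590.66,   8.86, 190.2 ]), 40.34, 17.73)
43 (array([ 0.27, -0.43,  4.97]), array([590.7 ,   8.62, 190.2 ]), 43.08, 18.18)
45 (array([0.38, 0.13, 4.49]), array([590.7 ,   8.71, 190.2 ]), 44.79, 18.62)
47 (array([-0.2 , -0.25,  4.02]), array([590.69,   8.69, 190.19]), 47.1, 19.05)
48.5 (array([ 0.69, -0.17,  3.88]), array([590.67,   8.69, 190.17]), 48.35, 19.48)
```

View pics/c7.png

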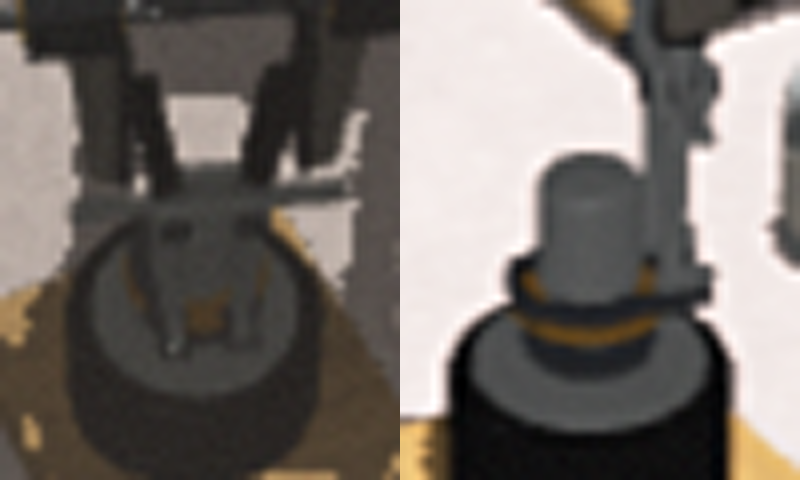

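The lugs have closed from x 143/275 to about 172/243 in the scene crop. Riding on the full shaft would leave them about 105 px apart, so the ring has entered the groove. I release fully and draw off gently.

Run:
```python
from h import *
x,y=590.7,8.7
for w in(50,51.5,52.3):
    bot.move_gripper(w);bot.pause(.15);print(w,st(3))
for z in(192,194,197):
    bot.move_l([x,y,z],feed=12);bot.pause(.1);print(z,st(3))
    if bot.get_state()['ft_force'][2]<-5: print('HANG');break
else:
    print(bot.move_l([x,y,215],feed=30,contact_N=4));print(st(3))
```

```text
50 (array([-0.02,  0.21,  3.93]), array([590.68,   8.69, 190.18]), 49.73, 20.05)
51.5 (array([-0.3 ,  0.01,  4.24]), array([590.69,   8.74, 190.18]), 51.79, 20.52)
52.3 (array([ 0.24, -0.24,  3.56]), array([590.67,   8.7 , 190.16]), 52.64, 20.99)
192 (array([-0.05, -0.25,  1.69]), array([590.56,   8.74, 191.8 ]), 52.61, 21.49)
194 (array([ 0.22, -0.  , -1.76]), array([590.43,   8.76, 193.58]), 52.25, 22.01)
197 (array([-0.24,  0.19, -1.32]), array([590.68,   8.7 , 196.96]), 52.23, 22.61)
False
(array([-0.23, -0.02, -1.49]), array([590.56,   8.72, 214.79]), 52.46, 23.46)
```

Run:
```python
from h import *
bot.move_l([590.7,8.7,275],feed=120)
bot.goto([480,225,290],down(0));bot.pause(.2)
w=grab('wrist','w8');a=grab('scene','a8');b=grab('side','b8');print(st(2),proj('w8',(478,235,75)))
P=[]
for im,t in((a,'a8'),(b,'b8')):
    u,v=map(int,proj(t,(572,8.7,105)))
    P.append(cv2.resize(im[v-25:v+25,u-33:u+33],(400,300),interpolation=cv2.INTER_CUBIC))
w2=cv2.resize((255*(w/255.)**.6).astype(np.uint8)[80:290,180:460],(400,300))
c=cv2.resize(a[140:260,300:460],(400,300),interpolation=cv2.INTER_CUBIC)
cv2.imwrite('pics/c8.png',np.vstack([np.hstack(P),np.hstack([w2,c])]))
```

```text
(array([ 0.25,  0.44, -0.93]), array([480.37, 224.45, 289.89]), 52.5, 25.48) (np.float64(267.1480181971992), np.float64(183.1805544803331))
```

View pics/c8.png

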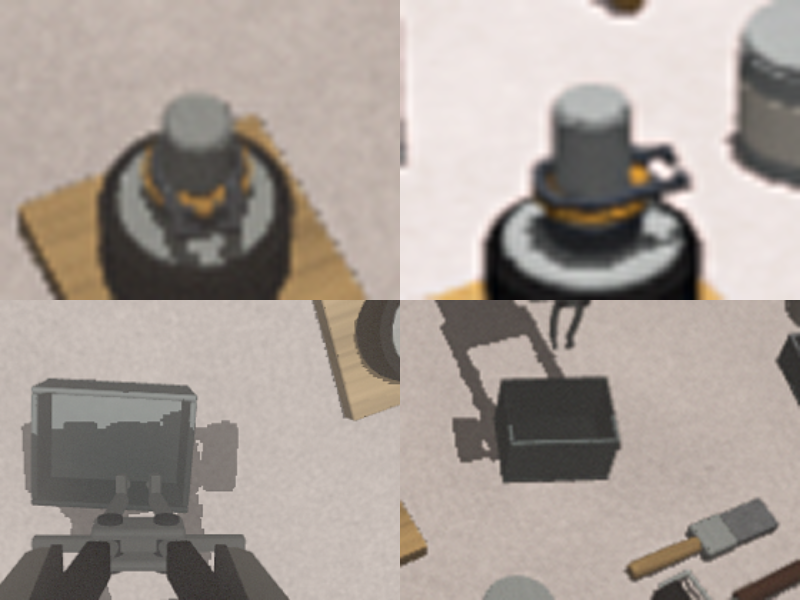

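The upper crops show the ring around the journal on the brass washer, with the lugs nearly together and the pliers clear. The lower left crop shows the caddy rim with corners near (33,388), (196,398), (194,512), (33,506).

Run:
```python
from h import *
C=[onz('w8',180+x/1.4286,80+y/1.4286,75) for x,y in((33,88),(196,98),(194,212),(33,206))]
C=np.array(C);print(C.round(1),C.mean(0),[np.linalg.norm(C[i]-C[i-1]).round(1) for i in range(4)])
d=C[0]-C[1]; e=C[3]-C[2];print(np.arctan2(-d[0],d[1]),np.arctan2(-e[0],e[1]))
# scene rim corners crop (x2.5, origin 300,140)
S=np.array([onz('scene0',300+x/2.5,140+y/2.5,75) for x,y in((503-400,380-300),(608-400,379-300),(618-400,437-300),(510-400,443-300))]);print(S.round(1),S.mean(0))
```

```text
[[521.8 300.4  75. ]
 [514.2 183.2  75. ]
 [427.6 182.4  75. ]
 [432.7 305.3  75. ]] [474.08516342 242.8187871   75.        ] [np.float64(89.3), np.float64(117.4), np.float64(86.6), np.float64(123.0)]
-0.06493906594147614 -0.04139974903051849
[[435.2 187.3  75. ]
 [444.  304.4  75. ]
 [523.1 297.5  75. ]
 [520.4 180.1  75. ]] [480.66098731 242.34730823  75.        ]
```

Run:
```python
from h import *
yw=-0.055;x,y=458.5,243.5
bot.goto([x,y,260],down(yw))
print(bot.move_l([x,y,125],feed=100,contact_N=6),st(2))
print(bot.move_l([x,y,103],feed=15,contact_N=2.5),st(2))
bot.move_gripper(60);bot.pause(.3);print(st(2))
bot.move_gripper(80);bot.pause(.5)
print(bot.move_l([x,y,160],feed=60,contact_N=6),st(2))
bot.move_l([x,y,290],feed=150)
bot.goto([480,190,330],down(0));bot.pause(.1);w=grab('wrist','w9')
bot.goto([575,-20,280],down(0));bot.pause(.1);w2=grab('wrist','w10');a=grab('scene','a10')
print(proj('w10',(569,9,95)),st(2))
u,v=map(int,proj('w10',(585,9,95)));uc,vc=map(int,proj('w9',(476,243,75)))
g=lambda im:(255*(im/255.)**.6).astype(np.uint8)
R=lambda im,x,y,w,h:cv2.resize(g(im)[y:y+h,x:x+w],(400,300),interpolation=cv2.INTER_CUBIC)
cv2.imwrite('pics/c10.png',np.vstack([np.hstack([R(w,uc-100,max(vc-75,0),200,150),R(w2,u-60,v-45,120,90)]),np.hstack([R(a,310,150,100,75),R(a,240,185,80,60)])]))
```

```text
False (array([-0.39,  0.03, -1.26]), array([459.07, 243.65, 125.76]), 52.35, 27.34)
True (array([-0.06,  0.17,  4.16]), array([458.63, 243.46, 105.49]), 52.15, 28.58)
(array([-0.2 ,  0.15,  0.61]), array([457.31, 243.18, 104.2 ]), 60.4, 29.27)
False (array([ 0.45,  0.13, -0.29]), array([458.12, 243.38, 159.45]), 79.75, 31.4)
(np.float64(250.05815193935248), np.float64(192.86360954176374)) (array([-0.4 , -0.37, -0.  ]), array([575.03, -18.61, 280.63]), 79.76, 34.15)
```

View pics/c10.png

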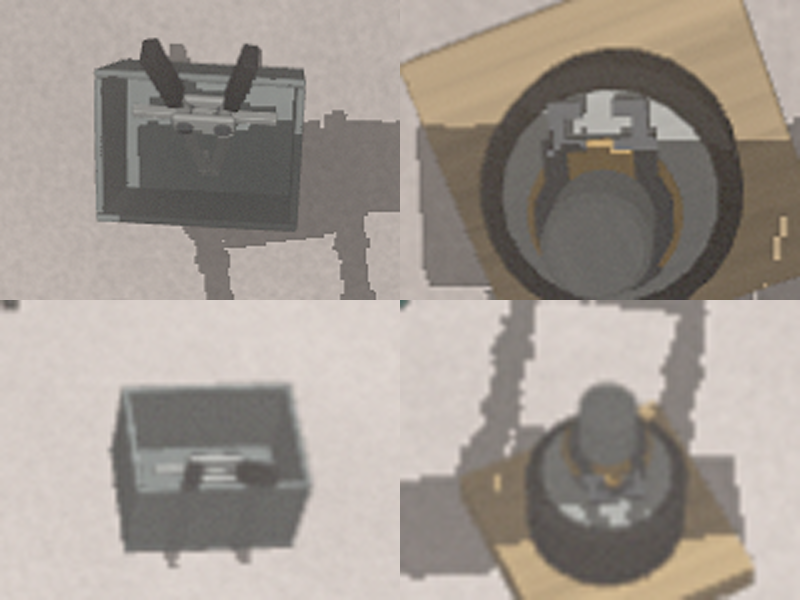

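The pliers stand tips down in the caddy, leaning on its +x wall (crop top left). The ring surrounds the journal, with lugs near (565,120)/(635,120) in the top right crop. The lug gap needs a closer check before I hand in.

Run:
```python
from h import *
bot.goto([515,9,200],down(0));bot.pause(.2);w=grab('wrist','w11');print(st(2))
u0,v0=map(int,proj('w11',(585,9,97)));print(u0,v0)
x0,y0=u0-66,v0-50
g=(255*(w/255.)**.5).astype(np.uint8)[y0:y0+100,x0:x0+133]
cv2.imwrite('pics/c11.png',cv2.resize(g,(798,600),interpolation=cv2.INTER_CUBIC))
P=lambda X:tuple(int(round(q)) for q in((proj('w11',X)[0]-x0)*6,(proj('w11',X)[1]-y0)*6))
for n,X in dict(axis=(569,9,97),ringL=(569,9+22.9,97),ringR=(569,9-22.9,97),wide50=(569,34.2,97),washL=(569,32,93),lug=(604,9,97),lug8p=(604,17,97),lug8m=(604,1,97)).items():print(n,P(X))
```

```text
(array([-0.02,  0.33, -0.26]), array([516.63,   8.38, 201.63]), 80.04, 34.97)
277 119
axis (396, 437)
ringL (209, 438)
ringR (584, 437)
wide50 (190, 438)
washL (211, 435)
lug (396, 141)
lug8p (329, 141)
lug8m (464, 141)
```

View pics/c11.png

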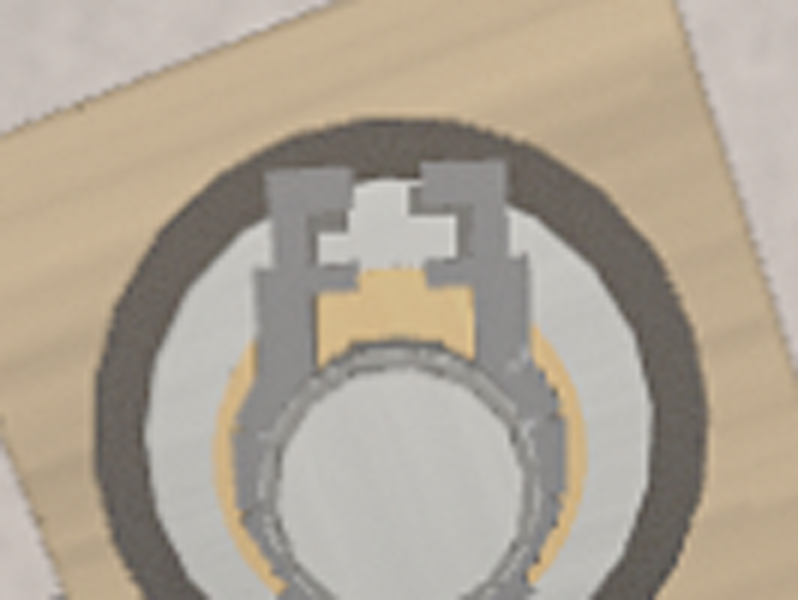

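The close view shows the ring well inside the washer's outline (235–565 px against 212–585). Its lug arms are parallel; at the shaft-riding angle they would splay about 8° each. So it is closed in the groove.

Run:
```python
from h import *
bot.move_l([500,9,290],feed=150);bot.pause(.3);print(st(2));bot.sign_off()
```

```text
(array([-0.13, -0.05,  0.93]), array([499.74,   9.06, 289.25]), 80.11, 36.09)
the job is handed in; nothing more can be done
```

The retaining ring is in the groove under the journal and the pliers are tips down in the grey caddy. I handed the job in at about 36 s on the robot's clock.

- **Fitting the ring:** I squeezed the pliers to their stop, lifted the ring off the block and lowered it over the journal. I felt the washer and pressed it about 3.5 mm with about 6 N, well under the 25 N limit. I then eased the handles to 52 mm in steps while still pressing.
- **Drawing off:** The pliers came away showing only their own weight.
- **Ring check:** The last close picture shows the lug arms parallel and the ring inside the washer's outline, so it is closed in the groove and not riding on the shaft. Two rougher estimates from the scene camera had put the opening at 0.08 to 0.14 rad, against 0.04 in the groove. I trusted the close view.
- **Pliers check:** They lean against the caddy wall farthest from the robot. I had expected them to lean the other way, but they were still in the caddy in the picture taken a few seconds after release.
- **Bystanders:** I saw no contact with the other things on the bench, but I did not check each of them with a final picture.

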